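# Copper rinsing cup upside down onto the drying post

### The job

The copper rinsing cup has been washed and lies on its side in a wooden draining rest on the jeweller's bench. Pick it up, turn it mouth down and put it over the upright post of the drying stand until its mouth sits flat on the stand's base, then let go; set it down rather than dropping it. Leave the steel cup and the white cup lying in their rests.

Things in the scene. Friction and masses are not known exactly. Their poses are not given: they have to be found in the camera images.
- copper_cup: Bare copper straight cup, 48 mm outside dia, 75 long, wall 3, bottom 4 mm, 110 g. Origin: centre of closed end; own z runs to the mouth, 75 mm off. Starts lying in a fixed dark wooden rest, mouth 15 deg low, to the robot's left (+y) within 30 deg, middle 50 mm above the bench. Rest 70 mm long, 44 wide (slab 14 high; two sloping rails 19 mm below the cup's axis, within 18 mm to its sides): flanks free to grasp.
- drying_stand: Drying stand, fixed to the bench: round light-wood base, 90 mm diameter and 14 mm thick, with one upright steel post in its centre, 14 mm diameter, rising 50 mm above the base (tip 64 mm above the bench). Origin at the centre of the base's underside on the bench; z is up along the post.
- steel_cup: Bystander, to be left alone: a steel cup of the same shape and size, lying in a rest of its own, at least 130 mm from the other cups and the stand (centre to centre). Origin, axes and starting pose as for the copper cup.
- white_cup: Bystander, to be left alone: a glossy white cup of the same shape and size, lying in a rest of its own, at least 130 mm from the others. Origin, axes and starting pose as for the copper cup.
There are look-alikes about, which are no part of the job. What is meant by the drying_stand is not red, and is the larger of those in its own colour.

How it is judged:
By the outcome, as a careful person would: the job done as asked, in the order asked, and still so for the second after the job is handed in, with the robot touching nothing.
It also fails if it takes over 54 s, if anything falls off the work surface, if the arm or the gripper's body presses on something with over 40 N, if the wrist force passes 120 N, or if a joint passes its speed limit or range.

### The arm

A 6-joint arm with a two-finger parallel gripper is mounted at the origin on the work surface. World frame = base frame: x ahead of the robot, y to its left, z up, the work surface at z = 0. Lengths are in m, angles in rad, forces in N, time in s.
With the tool pointing down it reaches from about 0.325 to 0.9 m from the base axis. Payload 3.5 kg.
Tool frame: the origin (TCP) lies midway between the tips of the shut fingers; the grasp point (between the pads) lies 19 mm behind it; y points along the fingers, z is the direction in which the jaws open and shut, and the axes are right-handed (so a half turn about y gives the same grasp; the last joint's range is limited). The gripper opens to 85 mm and grips with 20 to 120 N. Pads are 22 mm wide; open, the fingers measure 114 mm over their backs; the gripper's body (76 mm by 85 mm) begins 54 mm behind the grasp point. The pads swing forward as they close: fully open they stand 13 mm farther back than shut.
Start: joints at [-1.389, 0.276, -0.026, 1.268, 0, 1.467], TCP at [0.176, -0.6, 0.231] pointing down, gripper open.
Joint ranges: [-3.12, 3.12], [-0.85, 1.88], [-1.08, 1.24], [-1.95, 2.15], [-1.57, 1.53], [-3.14, 3.14]. Speed limits (rad/s): [2.57, 2.57, 3.14, 3.14, 3.14, 3.14].

### API

Orientations are given as [roll, pitch, yaw] about the fixed x, y, z axes, in that order (R = Rz(yaw) Ry(pitch) Rx(roll)).
In Python, from station import robot, viewer, boxes_of, regions_of, spot_point gives the robot as it stands.
- The arm moves only by the shell command python3 -m pendant 'ROWS'. ROWS is JSON, a list that holds one entry, the list of rows, each a list of 7 numbers: the closure, from -1 (fully open) to 1 (shut), then the shift along the tool's x, y, z in mm, then the turn, a rotation vector about the tool's x, y, z in degrees. In form: [[[gripper, tx, ty, tz, wx, wy, wz], ...]]. A call has 1 to 20 rows; each row is the pose to reach, as a shift and turn from the pose commanded when the call began, along the tool's axes at that moment; what a row does not reach only later rows make up. A row lasts 1/12 s, in which the tool goes at most 41.7 mm and 7.16 degrees, less where a joint would pass 70% of its speed; a pose out of reach is approached as far as the arm can. A call with a gripper value outside its range is refused whole. The fingers move at their own pace and stop on an object; the grip force is fixed at half the most. Time passes only in rows, so rows that repeat a pose let the fingers close. It gives the time, the measured TCP pose, the force and the opening at its end, in the units of the state.
- robot.sense(): the state, without advancing time (a new reading comes with each control period).
- viewer.capture(name): name is "side" or "top" or "wrist"; returns a dict with "color" (400x640x3 uint8, blue, green, red), "z_map" (400x640 float32, m along the optical axis (not along the pixel's ray), 0 where there is no reading), "fx", "fy", "cx", "cy" (pixels), "T" (4x4, takes a point from camera to world coordinates). Camera axes: x right, y up, looking along -z (the intrinsics and any distortion apply to the point x, -y, -z); pixel columns grow to the right and rows downward; lengths in m; the calibration is good to about 2 mm. A picture is of the moment at which its call begins.
- robot.job_done(): hands the job in, once; it reports no verdict.
Trained networks look in the newest picture that a camera, given by its name, has taken for a name from the list of things; names that differ only in an ending like _2 or _b are one class to them, and where a whole thing is asked for, a point or a joint stands for the part that bears it (a point fixed in the world has none). Each returns a list of dicts, best first, with "conf" (0 to 1); they miss things now and then, are a little off and sometimes report something else, mostly with a low value. They report only what shows in the picture. A call takes as long as a camera call. They do not tell look-alikes from the thing itself.
- boxes_of(camera, thing): "at" ([column, row] as shares, 0 to 1, of the picture: columns of its width, rows of its height, amid what is visible of it).
- regions_of(camera, thing): "pixels" (400x640 bool, what is visible of it) and "at" ([column, row] as shares, 0 to 1, of the picture: columns of its width, rows of its height, amid what is visible of it).
- spot_point(camera, thing): "at" ([column, row] as shares, 0 to 1, of the picture: columns of its width, rows of its height: a listed point, or the origin of a listed thing).
The state is a dict: "time_s": time; "qpos": joint angles; "qvel": joint speeds; "effort": joint torques, N m; "tool_pos": TCP position; "orientation": TCP orientation; "wrist_force": force on the tool from outside, world axes, zero at the start; "torque": the same for the moment, N m; "width": finger opening in m.
Only numpy, scipy, OpenCV 4.12 (cv2) and the standard library are available. Lean on these libraries where they do the work, as an engineer would, in place of code of your own. Each camera call takes 0.05 s, during which the arm holds its last target.

## Working session

There is one attempt and no reset: what is moved stays moved. The work goes in short steps, Python scripts to look and compute and a shell command to move; the robot and the scene stay as the last step left them, time stands still between calls to the robot, and variables do not carry over. Pictures are saved under pics/ and viewed, and the job is handed in when it is done.

```bash
ls; mkdir -p pics
python3 - <<'E'
from station import robot, viewer, boxes_of, regions_of, spot_point
import cv2,numpy as np
print(robot.sense())
for c in ["side","top"]:
    d=viewer.capture(c); cv2.imwrite(f"pics/{c}0.png",d["color"]); np.savez(f"pics/{c}0.npz",**{k:v for k,v in d.items()})
    print(c,d["fx"],d["fy"],d["cx"],d["cy"],d.keys()); print(d["T"])
    for t in ["copper_cup","drying_stand","steel_cup","white_cup"]:
        print(t,[(np.round(np.array(b["at"])*[640,400],1),round(b["conf"],2)) for b in boxes_of(c,t)],[(np.round(np.array(b["at"])*[640,400],1),round(b["conf"],2)) for b in spot_point(c,t)])
E
```

```text
pics
{'time_s': 0.0, 'qpos': array([-1.38941202e+00,  2.77146555e-01, -2.78859186e-02,  1.26799803e+00,
        2.58545878e-05,  1.46740356e+00]), 'qvel': array([0.000898  , 0.00066501, 0.00147425, 0.00149371, 0.00113514,
       0.001342  ]), 'effort': array([-2.14410982e-03, -4.45510340e+01,  2.95201635e+01,  1.64203177e-02,
       -2.54497500e-04,  1.75030230e-06]), 'tool_pos': array([ 0.1754507 , -0.59905806,  0.23014891]), 'orientation': array([-1.57301590e+00,  2.56302671e-04, -2.85681589e+00]), 'wrist_force': array([-0.55118001, -0.28475756,  0.29826624]), 'torque': array([-0.04547045,  0.00988862, -0.05056255]), 'width': 0.08528878511864045}
side 379.2859616963253 379.2859616963253 317.70126240001923 200.21485810840485 dict_keys(['color', 'z_map', 'fx', 'fy', 'cx', 'cy', 'T'])
[[ 0.70510029  0.51154463 -0.49107603  0.18510861]
 [-0.70890376  0.49190402 -0.50545613 -0.45618791]
 [-0.01700109  0.70452291  0.70947758  0.60286657]
 [ 0.          0.          0.          1.        ]]
copper_cup [(array([213.8, 153. ]), 0.63)] [(array([223. , 158.9]), 0.89)]
drying_stand [(array([398
[... 510 characters left out ...]
4.47233947e-01]
 [-9.99777256e-01 -2.10871250e-02 -8.78601133e-04 -1.04754047e-01]
 [-2.71567286e-03  8.72485252e-02  9.96182875e-01  1.02098246e+00]
 [ 0.00000000e+00  0.00000000e+00  0.00000000e+00  1.00000000e+00]]
copper_cup [(array([152., 218.]), 0.79)] [(array([171. , 216.3]), 0.64)]
drying_stand [(array([459.1, 200.9]), 0.94), (array([400.4, 180.5]), 0.67), (array([397.9, 239.5]), 0.63)] [(array([460.3, 202.9]), 0.91), (array([395.6, 239.2]), 0.8), (array([398.9, 184.2]), 0.56)]
steel_cup [(array([237.9, 176.3]), 0.84), (array([150.4, 214.3]), 0.36)] [(array([254.7, 171.9]), 0.87), (array([170.9, 217.5]), 0.35)]
white_cup [(array([327.1, 206.5]), 0.97)] [(array([344.4, 204.7]), 0.84)]
```

View pics/side0.png

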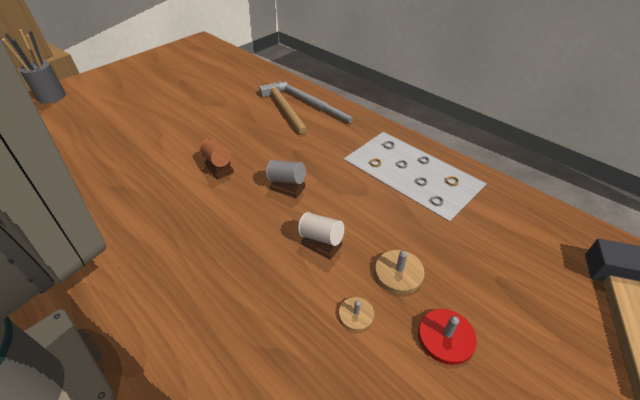

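View pics/top0.png

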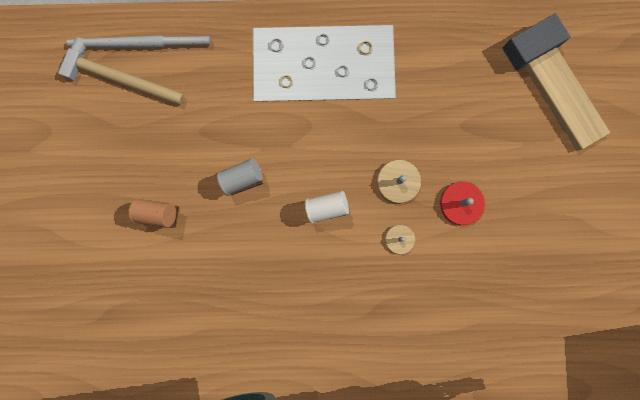

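The drying stand candidates in the top view are large light wood at (400,182), small light wood at (400,240), and red at (462,203). The large light-wood one fits because it isn't red and is the bigger of its colour. The copper cup is at (152,213), with the steel cup at (240,177) and the white cup at (327,207). I'll confirm these in a crop while measuring.

```bash
cat > h.py <<'E'
import numpy as np
from scipy.spatial.transform import Rotation as Ro
def w2p(d,P):
    T=d["T"];p=(np.asarray(P)-T[:3,3])@T[:3,:3]
    z=-p[...,2];return np.stack([d["cx"]+d["fx"]*p[...,0]/z,d["cy"]-d["fy"]*p[...,1]/z],-1)
def cloud(d,m):
    v,u=np.nonzero(m&(d["z_map"]>0));z=d["z_map"][v,u]
    c=np.stack([(u-d["cx"])/d["fx"]*z,-(v-d["cy"])/d["fy"]*z,-z],1)
    return c@d["T"][:3,:3].T+d["T"][:3,3]
E
python3 - <<'E'
from station import *
from station import robot, viewer, boxes_of, regions_of, spot_point
import cv2,numpy as np
from h import *
from scipy.optimize import least_squares
for c in ["side","top"]:
    d=viewer.capture(c)
    for t in ["copper_cup","drying_stand","white_cup","steel_cup"]:
        for r in regions_of(c,t):
            m=cv2.erode(r["pixels"].astype(np.uint8),np.ones((3,3)))>0
            P=cloud(d,m)
            print(c,t,round(r["conf"],2),np.round(np.array(r["at"])*[640,400]),len(P),"med",np.round(np.median(P,0),4),"z",np.round(np.percentile(P[:,2],[2,50,98]),4))
            if "cup" in t and r["conf"]>.5:
                P=P[P[:,2]>.03]
                def ax(q): return np.array([np.sin(q[0])*-1*np.cos(q[1]),np.cos(q[0])*np.cos(q[1]),-np.sin(q[1])])
                def f(q):
                    a=ax(q);v=P-[q[2],q[3],q[4]];s=v@a;rr=np.linalg.norm(v-s[:,None]*a,axis=1)
                    # distance to capped cylinder surface
                    return np.where(np.abs(s)>37.5e-3, np.minimum(np.abs(np.abs(s)-37.5e-3)+0*rr,9), 0)+np.where(np.abs(s)<.0375,np.minimum(np.abs(rr-.024),np.abs(np.abs(s)-.0375)),0)
                best=None
                for y0 in (-.4,0,.4):
                    m0=np.median(P,0)
                    q=least_squares(f,[y0,.26,m0[0],m0[1],.05],loss="soft_l1",f_scale=.002,x_scale=[.1,.1,.01,.01,.01])
                    if best is None or q.cost<best.cost:best=q
                print("   fit yaw,dip deg",np.round(np.degrees(best.x[:2]),1),"mid",np.round(best.x[2:],4),"rms",np.sqrt(np.mean(f(best.x)**2)))
            if t=="drying_stand":
                B=P[(P[:,2]<.02)&(P[:,2]>.008)];(cc,rad)=cv2.minEnclosingCircle((B[:,:2]*1000).astype(np.float32));S=P[P[:,2]>.045]
                print("   base",np.round(cc,1),round(rad,1),"tip",np.round(S.mean(0),4) if len(S) else None)
    im=d["color"]
    if c=="top": cv2.imwrite("pics/cropT.png",np.hstack([cv2.resize(im[140:270,100:230],(390,390)),cv2.resize(im[140:270,360:490],(390,390))]))
E
```

```text
side copper_cup 0.81 [216. 153.] 520 med [0.5022 0.1942 0.0666] z [0.0438 0.0666 0.0821]
   fit yaw,dip deg [-8.3 15. ] mid [0.5109 0.2241 0.051 ] rms 0.001090436478611939
side drying_stand 0.86 [358. 313.] 855 med [ 0.4459 -0.2736  0.0109] z [0.0076 0.0109 0.0427]
   base [ 449.2 -271. ] 29.6 tip [ 0.4495 -0.2703  0.0451]
side drying_stand 0.78 [448. 336.] 2322 med [ 0.5155 -0.4043  0.0156] z [0.0107 0.0156 0.0622]
   base [ 520.2 -401.2] 44.4 tip [ 0.5184 -0.4013  0.0591]
side drying_stand 0.56 [399. 272.] 1479 med [ 0.5624 -0.2767  0.0156] z [0.01   0.0156 0.0596]
   base [ 566.2 -273. ] 43.0 tip [ 0.5654 -0.2736  0.0566]
side white_cup 0.62 [319. 230.] 911 med [ 0.5051 -0.1312  0.0673] z [0.0458 0.0673 0.0824]
   fit yaw,dip deg [11.5 14.8] mid [ 0.517  -0.1211  0.0513] rms 0.0008672424742920247
side steel_cup 0.88 [283. 174.] 681 med [0.5691 0.0369 0.0654] z [0.0424 0.0654 0.0821]
   fit yaw,dip deg [19.4 15.2] mid [0.5805 0.0511 0.0511] rms 0.0009073542307542875
top copper_cup 0.64 [150. 213.] 883 med [0.5134 0.2173 0.0678] z [0.0493 0.0678 0.0807]
   fit yaw,dip deg [-9.2 15.1
[... 159 characters left out ...]
4.5 -269.4] 29.1 tip [ 0.4547 -0.2693  0.0474]
top drying_stand 0.82 [461. 202.] 1351 med [ 0.5232 -0.3972  0.0138] z [0.0099 0.0138 0.0608]
   base [ 524.3 -399.5] 43.1 tip [ 0.524  -0.3989  0.0595]
top drying_stand 0.56 [399. 183.] 1307 med [ 0.5704 -0.2692  0.0136] z [0.01   0.0136 0.0607]
   base [ 571.6 -270.4] 42.8 tip [ 0.5715 -0.2704  0.0595]
top white_cup 0.83 [327. 206.] 861 med [ 0.5181 -0.1223  0.0686] z [0.0536 0.0686 0.081 ]
   fit yaw,dip deg [11.6 15. ] mid [ 0.5201 -0.121   0.0489] rms 0.0013464224732942357
top steel_cup 0.58 [240. 176.] 864 med [0.5807 0.0474 0.0682] z [0.0504 0.0682 0.0807]
   fit yaw,dip deg [19.2 15.1] mid [0.5842 0.0509 0.0488] rms 0.0012415420529401388
```

View pics/cropT.png

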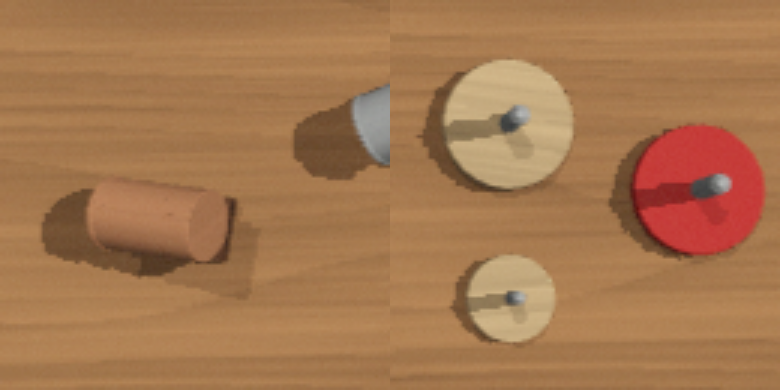

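The crop confirms both: the copper cup is at top (152,213) with its closed end to the right, and the stand is the larger light-wood one (43 mm measured radius against about 29 for its twin), at about (0.569, -0.271). Next I'll plan the grasp.

```bash
cat >> h.py <<'E'
MID=np.array([.513,.2242,.050]); YAW=np.radians(81.2); LEAN=30; STAND=np.array([.569,-.2715]); D=.022
def Rgrasp(lean=LEAN,az=YAW):
    h=np.array([np.cos(az),np.sin(az),0]);l=np.radians(lean)
    y=np.array([0,0,-np.cos(l)])+np.sin(l)*h; z=np.cross(h,[0,0,1]); return np.stack([np.cross(y,z),y,z],1)
def cur(s): return Ro.from_euler("xyz",s["orientation"]).as_matrix(),np.array(s["tool_pos"])
def delta(R,p,Rt,pt):
    return np.round(R.T@(pt-p)*1000,1),np.round(Ro.from_matrix(R.T@Rt).as_rotvec(degrees=True),2)
E
python3 - <<'E'
from station import robot
from h import *
R,p=cur(robot.sense())
Rg=Rgrasp();y=Rg[:,1]
print(Rg)
pre=MID+D*y-.11*y
print("pre",pre,delta(R,p,Rg,pre))
print("mid",delta(R,p,R,np.array([.36,-.3,.26])))
E
```

```text
[[-0.13248962  0.07649292  0.98822838]
 [-0.85583088  0.49411419 -0.15298584]
 [-0.5        -0.8660254   0.        ]]
pre [0.50626862 0.18071795 0.12621024] (array([-536.7,  105.1, -656.2]), array([-16.97, -63.33,  26.7 ]))
mid (array([-261.2,  -28.7, -235.9]), array([0., 0., 0.]))
```

```bash
python3 -m pendant '[[[-1,-261,-29,-236,0,-20,0],[-1,-261,-29,-236,0,-30,0],[-1,-261,-29,-236,-5,-40,5],[-1,-261,-29,-236,-10,-50,15],[-1,-261,-29,-236,-17,-63,27],[-1,-261,-29,-236,-17,-63,27],[-1,-261,-29,-236,-17,-63,27],[-1,-261,-29,-236,-17,-63,27],[-1,-261,-29,-236,-17,-63,27],[-1,-537,0,-656,-17,-63,27],[-1,-537,0,-656,-17,-63,27],[-1,-537,0,-656,-17,-63,27],[-1,-537,0,-656,-17,-63,27],[-1,-537,0,-656,-17,-63,27],[-1,-537,0,-656,-17,-63,27],[-1,-537,0,-656,-17,-63,27],[-1,-537,0,-656,-17,-63,27],[-1,-537,0,-656,-17,-63,27],[-1,-537,0,-656,-17,-63,27],[-1,-537,0,-656,-17,-63,27]]]'
cat > go.py <<'E'
import sys
from station import robot
from h import *
s=robot.sense();R,p=cur(s);Rg=Rgrasp();y=Rg[:,1]
print(s["time_s"],p,s["qpos"].round(2),s["wrist_force"].round(1),s["width"])
print("pre",delta(R,p,Rg,MID+D*y-.1*y));print("grasp",delta(R,p,Rg,MID+D*y))
E
python3 go.py
```

```text
time_s: 3.07
tool_pos: [0.4938, 0.1397, 0.2342]
orientation: [-1.569, 0.528, -1.729]
wrist_force: [0.3, -0.1, -0.2]
width: 0.0854
3.0667 [0.49376007 0.13968362 0.23424118] [-0.15  0.02 -0.4   1.14  0.53  1.58] [ 0.3 -0.1 -0.2] 0.08537791678893676
pre (array([ 17.8, 124.7,   5.6]), array([-0.25, -0.22, -0.27]))
grasp (array([ 18.3, 224.7,   5.2]), array([-0.25, -0.22, -0.27]))
```

```bash
python3 -m pendant '[[[-1,18,60,5.5,0,0,0],[-1,18,100,5.5,0,0,0],[-1,18,125,5.5,0,0,0],[-1,18,125,5.5,0,0,0],[-1,18,125,5.5,0,0,0],[-1,18,125,5.5,0,0,0],[-1,18,125,5.5,0,0,0]]]'
python3 go.py
python3 - <<'E'
from station import viewer,robot
import cv2,numpy as np
from h import *
for c in ["side","wrist","top"]:
    d=viewer.capture(c);im=d["color"].copy()
    for k in (-.0375,0,.0375):
        a=np.array([np.cos(YAW)*.966,np.sin(YAW)*.966,-.259]);u=w2p(d,MID+k*a);cv2.circle(im,tuple(int(v) for v in u),2,(0,255,0),-1)
    if c!="wrist": im=cv2.resize(im[100:260,80:330] if c=="top" else im[60:220,120:370],(400,256))
    else: im=cv2.resize(im,(400,256))
    cv2.imwrite(f"pics/pre_{c}.png",im)
cv2.imwrite("pics/pre.png",np.vstack([np.hstack([cv2.imread("pics/pre_side.png"),cv2.imread("pics/pre_top.png")]),np.hstack([cv2.imread("pics/pre_wrist.png")]*2)]))
E
```

```text
time_s: 3.65
tool_pos: [0.5088, 0.1828, 0.1192]
orientation: [-1.565, 0.529, -1.728]
wrist_force: [0.0, -0.3, -0.1]
width: 0.0857
3.65 [0.50875987 0.18282561 0.11923527] [-0.05  0.16 -0.53  0.82  0.53  1.69] [ 0.  -0.3 -0.1] 0.08565544036692024
pre (array([-1.3,  2.7, -2.2]), array([-0.44, -0.17, -0.3 ]))
grasp (array([ -0.8, 102.7,  -2.9]), array([-0.44, -0.17, -0.3 ]))
```

View pics/pre.png

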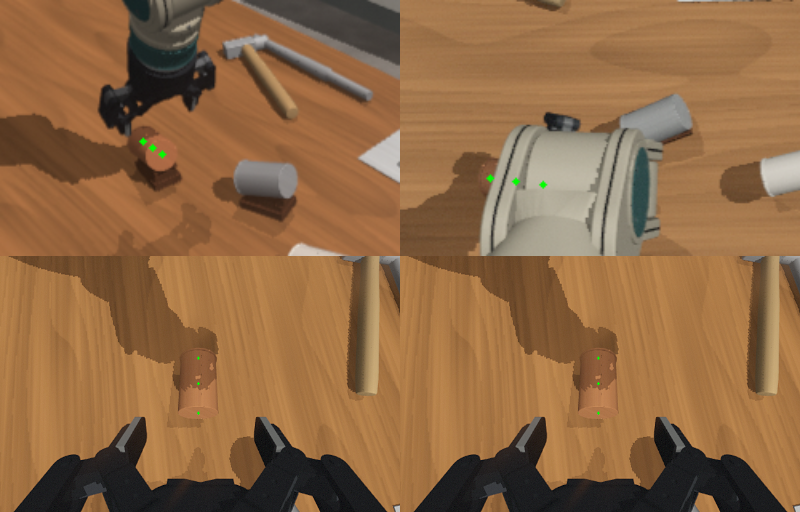

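The wrist view (lower left) shows the copper cup centred between the fingers at about (198,382) in the composite. The projected axis dots lie on the cup and its end. Advancing along the tool axis.

```bash
python3 -m pendant '[[[-1,-1,25,-2.5,0,0,0],[-1,-1,50,-2.5,0,0,0],[-1,-1,70,-2.5,0,0,0],[-1,-1,85,-2.5,0,0,0],[-1,-1,95,-2.5,0,0,0],[-1,-1,102,-2.5,0,0,0],[-1,-1,102,-2.5,0,0,0],[-1,-1,102,-2.5,0,0,0],[-1,-1,102,-2.5,0,0,0]]]'
python3 go.py
```

```text
time_s: 4.55
tool_pos: [0.5135, 0.2353, 0.0303]
orientation: [-1.568, 0.529, -1.729]
wrist_force: [0.2, -0.5, 0.3]
width: 0.0852
4.55 [0.51346525 0.23526871 0.03033697] [ 0.05  0.3  -0.59  0.56  0.52  1.82] [ 0.2 -0.5  0.3] 0.08524078094825704
pre (array([  -0.8, -100.5,    1.8]), array([-0.31, -0.23, -0.3 ]))
grasp (array([-0.3, -0.5,  1.2]), array([-0.31, -0.23, -0.3 ]))
```

```bash
python3 -m pendant '[[[0.2,0,0,1,0,0,0],[1,0,0,1,0,0,0],[1,0,0,1,0,0,0],[1,0,0,1,0,0,0],[1,0,0,1,0,0,0],[1,0,0,1,0,0,0],[1,0,0,1,0,0,0],[1,0,0,1,0,0,0],[1,0,0,1,0,0,0],[1,0,0,1,0,0,0],[1,0,0,1,0,0,0],[1,0,0,1,0,0,0]]]'
python3 go.py
python3 - <<'E'
from station import viewer
import cv2,numpy as np
a=cv2.resize(viewer.capture("side")["color"][60:220,120:370],(400,256));b=cv2.resize(viewer.capture("wrist")["color"],(400,256))
cv2.imwrite("pics/grip.png",np.hstack([a,b]))
E
```

```text
time_s: 5.55
tool_pos: [0.5149, 0.2353, 0.0302]
orientation: [-1.567, 0.529, -1.728]
wrist_force: [2.4, -2.9, 5.1]
width: 0.0475
5.55 [0.51494847 0.23534084 0.03016331] [ 0.05  0.3  -0.59  0.56  0.52  1.82] [ 2.4 -2.9  5.1] 0.04749425414665884
pre (array([  -0.7, -100.8,    0.4]), array([-0.35, -0.19, -0.31]))
grasp (array([-0.1, -0.8, -0.2]), array([-0.35, -0.19, -0.31]))
```

View pics/grip.png

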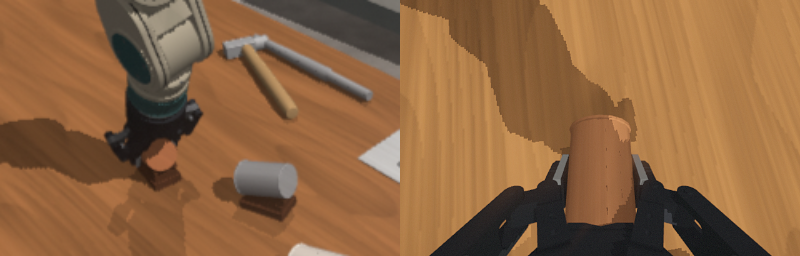

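The wrist view shows the cup clamped between the pads at about (600,180). Opening is 47.5 mm, which fits the 48 mm cup. Lifting.

```bash
python3 -m pendant '[[[1,-5,-9,0,0,0,0],[1,-15,-26,0,0,0,0],[1,-30,-52,0,0,0,0],[1,-45,-78,0,0,0,0],[1,-60,-104,0,0,0,0],[1,-75,-130,0,0,0,0],[1,-75,-130,0,0,0,0],[1,-75,-130,0,0,0,0],[1,-75,-130,0,0,0,0]]]'
cat > cupfit.py <<'E'
from station import robot,viewer,regions_of
import cv2,numpy as np
from h import *
a=cv2.resize(viewer.capture("side")["color"],(400,256));dw=viewer.capture("wrist");b=cv2.resize(dw["color"],(400,256))
import sys
cv2.imwrite(f"pics/{sys.argv[1]}.png",np.hstack([a,b]))
s=robot.sense();R,p=cur(s);print(s["width"],s["wrist_force"].round(2),p.round(4),s["qpos"].round(2))
E
python3 cupfit.py lift
python3 - <<'E'
from station import robot
from h import *
s=robot.sense();R,p=cur(s)
# rotation 75 deg about h x z..: mouth down ; then yaw psi
Rg=Rgrasp(); a0=np.array([np.cos(YAW)*.9659,np.sin(YAW)*.9659,-.2588])
ac=Rg.T@a0  # cup axis in tool frame
mc=Rg.T@(-D*Rg[:,1]) # cup middle from TCP in tool frame
print("axis tool",ac,"mid tool",mc)
z=Rg[:,2]
for sg in (1,-1):
    Q=Ro.from_rotvec(sg*np.radians(75)*z).as_matrix(); print(sg,Q@a0)
E
```

```text
time_s: 6.4
tool_pos: [0.5113, 0.2347, 0.1781]
orientation: [-1.574, 0.527, -1.731]
wrist_force: [0.8, -0.7, -0.7]
width: 0.0474
0.04736635028269139 [-0.72  0.21 -1.72] [0.5109 0.2346 0.177 ] [ 0.05  0.1  -0.45  0.9   0.52  1.81]
axis tool [-7.07093938e-01  7.07077374e-01  1.45087491e-19] mid tool [-6.77093998e-19 -2.20000000e-02  2.04872304e-19]
1 [0.07648908 0.49408941 0.86600539]
-1 [ 1.79174272e-06  1.15739538e-05 -9.99970124e-01]
```

View pics/lift.png

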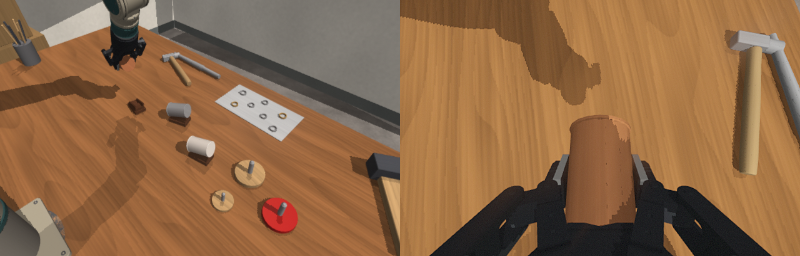

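```bash
cat >> h.py <<'E'
AC=np.array([-.70711,.70711,0])
def Rfinal(psi):
    Rg=Rgrasp();return Ro.from_euler("z",psi,degrees=True).as_matrix()@Ro.from_rotvec(-np.radians(75)*Rg[:,2]).as_matrix()@Rg
def tcp_for(Rt,mid): return np.asarray(mid)+D*Rt[:,1]
E
python3 - <<'E'
from station import robot
from h import *
s=robot.sense();R,p=cur(s)
Rt=Rfinal(0);print(delta(R,p,Rt,tcp_for(Rt,[.51,.2,.21])))
Rt=Rfinal(30);print(delta(R,p,Rt,tcp_for(Rt,[.54,.05,.22])))
E
```

```text
(array([ 34.3, -40.1,   4.6]), array([  0.3,  -0.3, -75.2]))
(array([ 151.2, -120. ,   65.7]), array([  4.45, -32.25, -73.39]))
```

```bash
python3 -m pendant '[[[1,5,-10,1,0,0,-7],[1,10,-20,2,0,0,-14],[1,15,-30,3,0,0,-21],[1,20,-40,4,0,0,-28],[1,25,-40,4.5,0,0,-35],[1,30,-40,4.5,0,0,-42],[1,34,-40,4.5,0,0,-49],[1,34,-40,4.5,0,0,-56],[1,34,-40,4.5,0,0,-63],[1,34,-40,4.5,0,0,-70],[1,34,-40,4.5,0,0,-75],[1,34,-40,4.5,0,0,-75],[1,34,-40,4.5,0,0,-75]]]'
python3 - <<'E'
from station import robot
from h import *
s=robot.sense();R,p=cur(s);print(s["qpos"].round(2))
Rt=Rfinal(0);print(delta(R,p,Rt,tcp_for(Rt,[.51,.2,.21])),"axis",R@AC)
for psi in (30,60):
  Rt=Rfinal(psi);print(delta(R,p,Rt,tcp_for(Rt,[.55,-.05,.21])),delta(R,p,Rt,tcp_for(Rt,[*STAND,.21])))
E
```

```text
time_s: 7.58
tool_pos: [0.5086, 0.1854, 0.1935]
orientation: [-1.578, -0.783, -1.724]
wrist_force: [0.1, 0.2, -0.3]
width: 0.0479
[ 0.52  0.53  0.05  1.65 -0.58  2.42]
(array([ 1.3, -0. , -0.8]), array([ 0.37,  0.02, -0.15])) axis [-0.00438687  0.00331388 -0.99998944]
(array([170.6, 167.9,  85.8]), array([ 21.56, -21.23,  -0.22])) (array([323.8, 319.9, 139.4]), array([ 21.56, -21.23,  -0.22]))
(array([166.6, 163.8,  91.4]), array([ 42.73, -42.48,  -0.28])) (array([319.7, 315.8, 145.1]), array([ 42.73, -42.48,  -0.28]))
```

Mouth is down. Next I'll move across and yaw 60°.

```bash
python3 -m pendant '[[[1,12,12,6,3,-3,0],[1,35,35,17,7,-7,0],[1,60,60,30,11,-11,0],[1,85,85,42,16,-16,0],[1,110,110,54,20,-20,0],[1,135,135,67,24,-24,0],[1,160,160,80,29,-29,0],[1,185,185,90,33,-33,0],[1,210,210,100,37,-37,0],[1,235,235,110,41,-41,0],[1,260,257,120,43,-42.5,0],[1,285,282,130,43,-42.5,0],[1,305,302,138,43,-42.5,0],[1,320,316,145,43,-42.5,0],[1,320,316,145,43,-42.5,0],[1,320,316,145,43,-42.5,0],[1,320,316,145,43,-42.5,0]]]'
cat > fin.py <<'E'
import sys
from station import robot,viewer
from h import *
import cv2
s=robot.sense();R,p=cur(s);print(s["qpos"].round(2),s["wrist_force"].round(1),s["width"],"axis",(R@AC).round(4),"mid",(p-D*R[:,1]).round(4))
Rt=Rfinal(60)
for z in (.21,.12,.052): print(z,delta(R,p,Rt,tcp_for(Rt,[*STAND,z])))
print("down1mm in tool",(R.T@[0,0,-1]).round(3))
ims=[]
for c in("side","top"):
    d=viewer.capture(c);np.savez(f"pics/{c}_last.npz",**d);im=d["color"].copy()
    u=w2p(d,np.array([*STAND,.064])).astype(int)
    x0=np.clip(u[0]-100,0,440);y0=np.clip(u[1]-100,0,200)
    ims.append(cv2.resize(im[y0:y0+200,x0:x0+200],(400,400)))
cv2.imwrite(f"pics/{sys.argv[1]}.png",np.hstack(ims))
E
python3 fin.py over
```

```text
time_s: 9.0
tool_pos: [0.5803, -0.2857, 0.1995]
orientation: [-1.557, -0.79, -0.69]
wrist_force: [-0.5, 0.9, -1.8]
width: 0.0477
[-0.5  -0.03 -0.72  0.1  -0.12  0.13] [-0.5  0.9 -1.8] 0.04766533690503069 axis [ 0.0097  0.005  -0.9999] mid [ 0.5681 -0.276   0.215 ]
0.21 (array([-5.1,  2.1,  3.9]), array([-0.28, -0.52,  0.25]))
0.12 (array([-69.1,  65.4,   3. ]), array([-0.28, -0.52,  0.25]))
0.052 (array([-117.4,  113.3,    2.3]), array([-0.28, -0.52,  0.25]))
down1mm in tool [-0.71   0.704 -0.01 ]
```

View pics/over.png

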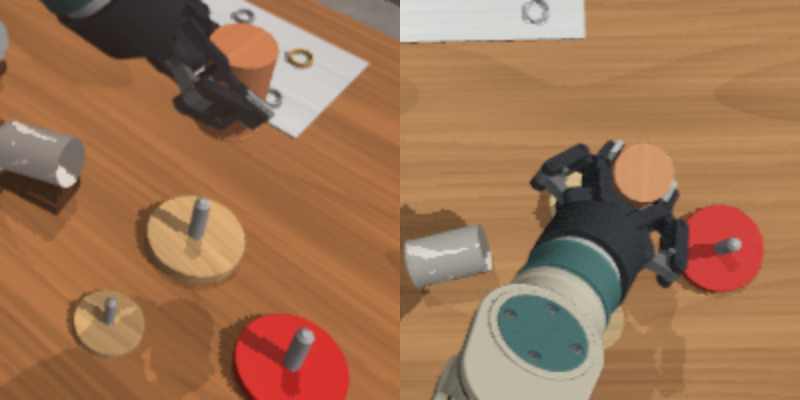

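Both views show the cup mouth-down above the large light-wood stand (post at side (200,215) in the composite). I'll go down to just above the post tip and measure the cup's real pose.

```bash
python3 -m pendant '[[[1,-15,13,3,0,-0.5,0],[1,-35,32,3,0,-0.5,0],[1,-50,46,3,-0.3,-0.5,0.3],[1,-60,56,3,-0.3,-0.5,0.3],[1,-66,62,3,-0.3,-0.5,0.3],[1,-66,62,3,-0.3,-0.5,0.3],[1,-66,62,3,-0.3,-0.5,0.3],[1,-66,62,3,-0.3,-0.5,0.3]]]'
python3 fin.py near
python3 - <<'E'
from station import regions_of
from h import *
import cv2
from scipy.optimize import least_squares
for c in("side","top"):
    d=dict(np.load(f"pics/{c}_last.npz"))
    for r in regions_of(c,"copper_cup")[:1]:
        P=cloud(d,cv2.erode(r["pixels"].astype(np.uint8),np.ones((3,3)))>0)
        zt=np.percentile(P[:,2],90);E=P[P[:,2]>zt-.006]
        A=np.c_[E[:,:2]-E[:,:2].mean(0),np.ones(len(E))];n=np.linalg.lstsq(A,E[:,2],rcond=None)[0]
        cc,rad=cv2.minEnclosingCircle((E[:,:2]*1000).astype(np.float32))
        print(c,r["conf"],len(P),"top z",np.median(E[:,2]),"slope deg",np.degrees(n[:2]),"circ",cc,rad)
        S=P[P[:,2]<zt-.012]
        if len(S)>40:
            q=least_squares(lambda q:np.hypot(S[:,0]-q[0],S[:,1]-q[1])-.024,[.57,-.27],loss="soft_l1",f_scale=.001);print("  wall centre",q.x,len(S))
E
```

```text
time_s: 9.77
tool_pos: [0.5829, -0.277, 0.1087]
orientation: [-1.57, -0.784, -0.671]
wrist_force: [-0.2, 1.5, 0.3]
width: 0.0471
[-0.48  0.13 -0.81 -0.14 -0.13  0.13] [-0.2  1.5  0.3] 0.04711486254899422 axis [-0.001   0.0011 -1.    ] mid [ 0.5708 -0.2674  0.1243]
0.21 (array([ 61.4, -59.9,  -4.4]), array([-0.25,  0.23, -0.08]))
0.12 (array([-2.1,  3.9, -4.4]), array([-0.25,  0.23, -0.08]))
0.052 (array([-50.2,  52. ,  -4.5]), array([-0.25,  0.23, -0.08]))
down1mm in tool [-0.706  0.708 -0.   ]
side 0.6 582 top z 0.1617940211630062 slope deg [0.67588381 0.42349144] circ (567.0726928710938, -268.78173828125) 23.198959350585938
  wall centre [ 0.56817087 -0.26740662] 84
top 0.8 497 top z 0.16023871553708446 slope deg [ 0.36374726 -0.64166479] circ (570.6137084960938, -266.4918518066406) 22.64643669128418
```

View pics/near.png

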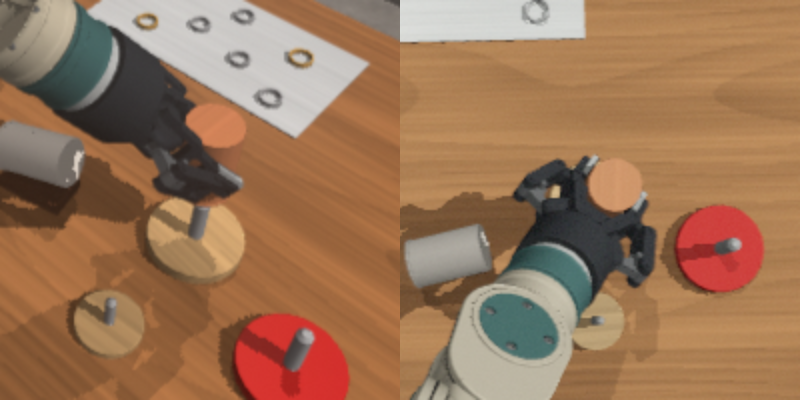

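Per camera, the cup is (+1, +4) mm from the stand in side and (-1, +4) mm in top. So I shift about -4 mm in y (tool z -4.5), lower to about 6 mm above contact, and then creep.

```bash
python3 -m pendant '[[[1,0,0,-4.5,0,0,0],[1,0,0,-4.5,0,0,0],[1,-4,5,-4.5,0,0,0],[1,-12,13,-4.5,0,0,0],[1,-20,21,-4.5,0,0,0],[1,-28,30,-4.5,0,0,0],[1,-36,38,-4.5,0,0,0],[1,-42,43,-4.5,0,0,0],[1,-45,47,-4.5,0,0,0],[1,-45,47,-4.5,0,0,0],[1,-45,47,-4.5,0,0,0],[1,-45,47,-4.5,0,0,0]]]'
python3 fin.py low
```

```text
time_s: 10.97
tool_pos: [0.5806, -0.2818, 0.0428]
orientation: [-1.571, -0.783, -0.672]
wrist_force: [0.3, -0.6, 0.6]
width: 0.0474
[-0.5   0.27 -0.85 -0.33 -0.12  0.13] [ 0.3 -0.6  0.6] 0.047397994658562065 axis [-0.002   0.0016 -1.    ] mid [ 0.5685 -0.2721  0.0584]
0.21 (array([ 107. , -107.5,    0.7]), array([-0.2 ,  0.2 , -0.15]))
0.12 (array([ 43.5, -43.7,   0.7]), array([-0.2 ,  0.2 , -0.15]))
0.052 (array([-4.4,  4.5,  0.7]), array([-0.2 ,  0.2 , -0.15]))
down1mm in tool [-0.705  0.709 -0.   ]
```

View pics/low.png

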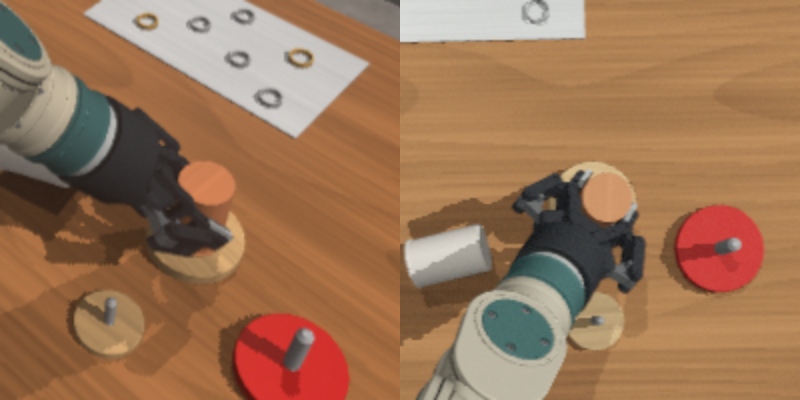

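The cup is around the post with no side force. Creeping down.

```bash
python3 -m pendant '[[[1,-1,1,0.5,0,0,0],[1,-2,2,0.5,0,0,0],[1,-3,3,0.5,0,0,0],[1,-3.5,3.5,0.5,0,0,0],[1,-3.5,3.5,0.5,0,0,0],[1,-3.5,3.5,0.5,0,0,0]]]'
python3 -m pendant '[[[1,-0.4,0.4,0,0,0,0],[1,-0.7,0.7,0,0,0,0],[1,-0.7,0.7,0,0,0,0]]]'
```

```text
time_s: 11.57
tool_pos: [0.5805, -0.2812, 0.0374]
orientation: [-1.571, -0.782, -0.672]
wrist_force: [-0.6, 1.3, 2.3]
width: 0.0477
time_s: 11.82
tool_pos: [0.5808, -0.2814, 0.0373]
orientation: [-1.571, -0.784, -0.672]
wrist_force: [-4.9, 3.6, 9.1]
width: 0.0474
```

```bash
python3 -m pendant '[[[1,-0.4,0.4,0,0,0,0],[1,-0.4,0.4,0,0,0,0]]]'
python3 fin.py seat
python3 - <<'E'
from station import regions_of
from h import *
import cv2
for c in("side","top"):
    d=dict(np.load(f"pics/{c}_last.npz"))
    for r in regions_of(c,"copper_cup")[:1]:
        P=cloud(d,cv2.erode(r["pixels"].astype(np.uint8),np.ones((3,3)))>0)
        zt=np.percentile(P[:,2],90);E=P[P[:,2]>zt-.006]
        cc,rad=cv2.minEnclosingCircle((E[:,:2]*1000).astype(np.float32));print(c,"top z",np.median(E[:,2]),cc,rad)
E
```

```text
time_s: 11.98
tool_pos: [0.5809, -0.2815, 0.0373]
orientation: [-1.571, -0.785, -0.673]
wrist_force: [-7.8, 4.4, 12.0]
width: 0.0474
[-0.49  0.28 -0.86 -0.35 -0.13  0.13] [-7.8  4.4 12. ] 0.047429320263567935 axis [-2.e-04  1.e-04 -1.e+00] mid [ 0.5688 -0.2718  0.0529]
0.21 (array([ 111.1, -111.2,    0.3]), array([-0.18,  0.18, -0.01]))
0.12 (array([ 47.4, -47.5,   0.3]), array([-0.18,  0.18, -0.01]))
0.052 (array([-0.6,  0.6,  0.3]), array([-0.18,  0.18, -0.01]))
down1mm in tool [-0.707  0.707 -0.   ]
side top z 0.0904800544979143 (564.6116943359375, -273.3149108886719) 22.902782440185547
top top z 0.08850938680344878 (568.1941528320312, -271.26080322265625) 22.95867347717285
```

The cup's top is at 89.5 mm, against 14 + 75 = 89 expected, so it is seated. I'll ease off the load, open and check before retreating.

```bash
python3 -m pendant '[[[1,0.5,-0.5,0,0,0,0],[1,0.7,-0.7,0,0,0,0],[0.2,0.7,-0.7,0,0,0,0],[-0.2,0.7,-0.7,0,0,0,0],[-0.6,0.7,-0.7,0,0,0,0],[-1,0.7,-0.7,0,0,0,0],[-1,0.7,-0.7,0,0,0,0],[-1,0.7,-0.7,0,0,0,0],[-1,0.7,-0.7,0,0,0,0],[-1,0.7,-0.7,0,0,0,0],[-1,0.7,-0.7,0,0,0,0]]]'
python3 fin.py open
```

```text
time_s: 13.1
tool_pos: [0.5803, -0.2811, 0.0364]
orientation: [-1.571, -0.781, -0.672]
wrist_force: [1.1, -0.9, -0.2]
width: 0.0856
[-0.49  0.28 -0.86 -0.34 -0.12  0.13] [ 1.1 -0.9 -0.2] 0.08560419544203714 axis [-0.0033  0.0024 -1.    ] mid [ 0.5682 -0.2714  0.0521]
0.21 (array([ 111.8, -111.7,    0.3]), array([-0.19,  0.21, -0.23]))
0.12 (array([ 48.4, -47.8,   0.4]), array([-0.19,  0.21, -0.23]))
0.052 (array([0.5, 0.5, 0.4]), array([-0.19,  0.21, -0.23]))
down1mm in tool [-0.704  0.71   0.   ]
```

View pics/open.png

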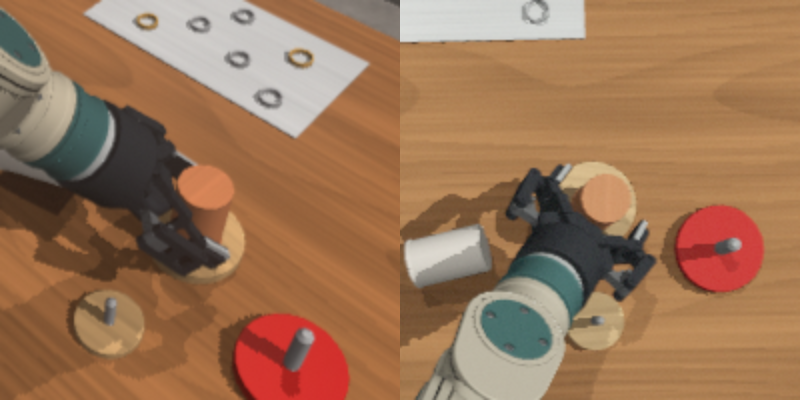

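The fingers are open and the cup is standing. Retreating straight back along the tool.

```bash
python3 -m pendant '[[[-1,0,-8,0,0,0,0],[-1,0,-20,0,0,0,0],[-1,0,-40,0,0,0,0],[-1,0,-65,0,0,0,0],[-1,0,-90,0,0,0,0],[-1,0,-120,0,0,0,0],[-1,0,-150,0,0,0,0],[-1,0,-180,0,0,0,0],[-1,0,-180,0,0,0,0],[-1,0,-180,0,0,0,0],[-1,0,-180,0,0,0,0],[-1,0,-180,0,0,0,0]]]'
python3 fin.py done
python3 - <<'E'
from station import regions_of,viewer
from h import *
import cv2
for c in("side","top"):
    d=viewer.capture(c);cv2.imwrite(f"pics/end_{c}.png",d["color"])
    for t in("copper_cup","white_cup","steel_cup"):
      for r in regions_of(c,t)[:1]:
        P=cloud(d,cv2.erode(r["pixels"].astype(np.uint8),np.ones((3,3)))>0)
        zt=np.percentile(P[:,2],90);E=P[P[:,2]>zt-.006]
        A=np.c_[E[:,:2]-E[:,:2].mean(0),np.ones(len(E))];n=np.linalg.lstsq(A,E[:,2],rcond=None)[0]
        cc,rad=cv2.minEnclosingCircle((E[:,:2]*1000).astype(np.float32));print(c,t,"med",np.median(P,0).round(4),"top z",np.median(E[:,2]),cc,rad,np.degrees(n[:2]))
E
```

```text
time_s: 14.2
tool_pos: [0.4809, -0.2021, 0.1632]
orientation: [-1.572, -0.78, -0.672]
wrist_force: [0.5, -0.2, -0.2]
width: 0.0858
[-0.43 -0.22 -0.96  0.06 -0.17  0.18] [ 0.5 -0.2 -0.2] 0.08582837161781388 axis [-0.0048  0.003  -1.    ] mid [ 0.4688 -0.1925  0.1788]
0.21 (array([112.8,  67.5,   0.5]), array([-0.16,  0.22, -0.32]))
0.12 (array([ 49.5, 131.5,   0.6]), array([-0.16,  0.22, -0.32]))
0.052 (array([  1.7, 179.9,   0.6]), array([-0.16,  0.22, -0.32]))
down1mm in tool [-0.703  0.711  0.001]
side white_cup med [ 0.5246 -0.1483  0.0773] top z 0.08028636928282212 (522.9284057617188, -138.8721466064453) 17.217878341674805 [-6.54517375 -7.07236048]
top copper_cup med [ 0.5656 -0.2664  0.0879] top z 0.08839932978676224 (567.8712158203125, -270.39996337890625) 22.637279510498047 [ 0.69826091 -0.38866638]
top white_cup med [ 0.5204 -0.1169  0.0692] top z 0.07609006910685645 (524.4237060546875, -129.65626525878906) 26.833303451538086 [ 1.34188141 -8.12228271]
top steel_cup med [0.5813 0.049  0.0687] top z 0.07543118457985287 (585.9635009765625, 40.080142974853516) 28.25569725036621 [ 5.14168351 -5.52257785]
```

View pics/end_side.png

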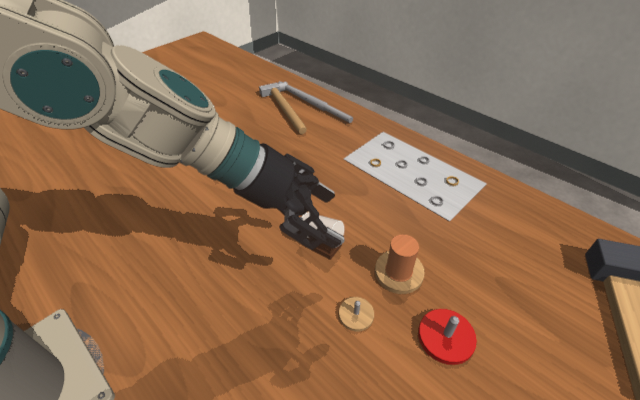

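View pics/done.png

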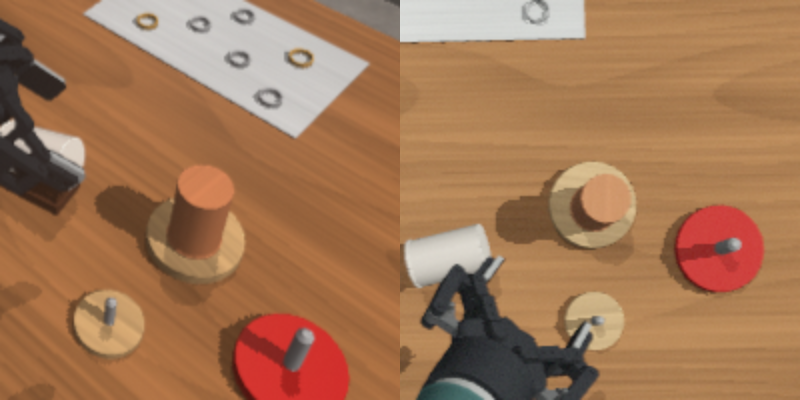

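The side view shows the copper cup upright at (402,258) on the large light-wood stand, with the white cup in its rest behind the gripper. The arm is clear, at 0.16 m with no force.

```bash
python3 -c "
from station import robot
print(robot.job_done())"
```

```text
the job is handed in; nothing more can be done
None
```

The copper cup is mouth down over the post of the larger light-wood stand and released, and I handed the job in at about 14 s. I lowered it the last few millimetres in small steps until it touched (about 12 N upward, with about 9 N sideways), eased the load off, then opened the fingers and backed away.

**Last checks**
- **Seating:** the top camera puts the cup's top at 88.4 mm, against the 89 mm expected. It is level to within 1° and within about 4 mm of the stand's centre.
- **Robot:** the gripper is clear and open, with no force on the wrist.
- **Other cups:** the steel and white cups were not touched. In the top camera each lies within about 2 mm of where it started, apart from 5 mm along the white cup's axis. The gripper may be hiding part of the white cup there.

**Disagreements**
- The two cameras differed by about 2–5 mm throughout, so I compared cup and stand within each camera.
- In the last side picture the network did not find the copper or steel cup. The copper cup's final reading is therefore from the top camera plus looking at the pictures, and the steel cup's is from the top camera alone.

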